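# Make up two project kits at the woodwork bench

## Task

Make up the two project kits: put the glue bottle, the yellow tape measure and the black levelling foot into the green three-pocket tray, and the pale beech knob and the steel T-bracket into the blue two-pocket tray, each part standing upright as it does now on a pocket floor, one part to a pocket (any pocket of that tray will do). Leave the dark walnut knob and the bare-metal foot standing where they are.

Things in the scene. Friction and masses are not known exactly. Their poses are not given: they have to be found in the camera images.
- green_tray: Green open tray, 80 x 232 mm, fixed to the bench; walls and dividers 4 mm thick and 16 mm high above the bench, pocket floors 4 mm above the bench. Origin: centre of the underside, on the bench; y along the row of pockets, x across it, z up; three pockets, each 72 x 72 mm inside, centred at y = -76, 0 and +76 mm.
- blue_tray: Blue open tray, 80 x 156 mm, fixed to the bench; walls and dividers 4 mm thick and 16 mm high above the bench, pocket floors 4 mm above the bench. Origin: centre of the underside, on the bench; y along the row of pockets, x across it, z up; two pockets, each 72 x 72 mm inside, centred at y = -38 and +38 mm.
- glue_bottle: White plastic glue bottle with a pointed orange cap, 80 mm tall, closed and rigid, about 0.1 kg: round body 40 mm across up to 54 mm, then a shoulder narrowing to the cap (20 mm across at 63 mm, 12 mm at the top). Stands on the bench. Origin: centre of the underside; z up. Goes in the green tray.
- tape_measure: Yellow tape-measure case with black round side discs, about 0.2 kg, standing on edge: 52 mm long (x), 36 mm thick (y; 37.5 mm over the discs), 56 mm tall, rounded edges. Origin: centre of the underside; z up. Grip it across its thickness. Goes in the green tray.
- black_foot: Black levelling foot for furniture, about 0.06 kg: disc-shaped pad 42 mm across and 10 mm thick, tapering to a plain round stem 30 mm across from 15 mm up to its flat top at 44 mm. Stands on its pad on the bench. Origin: centre of the underside; z up. Goes in the green tray.
- beech_knob: Pale beech round mushroom-shaped drawer knob, 42 mm tall: base 28 mm across, a slight neck, head 36 mm across from 20 to 37 mm up, top edge bevelled. Stands on its base on the bench. Origin: centre of the underside; z up. About 0.04 kg. Goes in the blue tray.
- t_bracket: Steel bracket like an upside-down T, about 0.2 kg: flat base plate 46 (x) x 40 (y) x 6 mm with an upright tab 36 mm wide (x) and 12 mm thick (y) rising from its middle to 56 mm. Stands on its plate. Origin: centre of the underside; z up. Grip the tab across its thickness. Goes in the blue tray.
- walnut_knob: Dark brown walnut knob, the same shape as the beech one: round mushroom-shaped drawer knob, 42 mm tall: base 28 mm across, a slight neck, head 36 mm across from 20 to 37 mm up, top edge bevelled. Stands on its base on the bench. Origin: centre of the underside; z up. Not wanted: leave it standing where it is.
- metal_foot: Bare aluminium levelling foot, the same shape as the black one: disc-shaped pad 42 mm across and 10 mm thick, tapering to a plain round stem 30 mm across from 15 mm up to its flat top at 44 mm. Stands on its pad on the bench. Origin: centre of the underside; z up. Not wanted: leave it standing where it is.
Not all that is in view belongs to the job. Leave any pink look-alike of the beech_knob alone. There is more than one size of the tape_measure; the job needs the larger.

How it is judged:
By the outcome, as a careful person would: the job done as asked, in the order asked, and still so for the second after the job is handed in, with the robot touching nothing.
It also fails if it takes over 131 s, if anything falls off the work surface, if the arm or the gripper's body presses on something with over 40 N, if the wrist force passes 120 N, or if a joint passes its speed limit or range.

## Robot

A 6-joint arm with a two-finger parallel gripper is mounted at the origin on the work surface. World frame = base frame: x ahead of the robot, y to its left, z up, the work surface at z = 0. Lengths are in m, angles in degrees, forces in N, time in s.
With the tool pointing down it reaches from about 0.375 to 0.9 m from the base axis. Payload 3.1 kg.
Tool frame: the origin (TCP) lies on the centre line of the jaws, within the pads' length; the fingertips stand 17 mm ahead of it and the grasp point (between the pads) lies 2 mm behind it; z points along the fingers, y is the line along which they close (so a half turn about z gives the same grasp; the last joint's range is limited). The gripper opens to 87 mm and grips with 3 to 60 N. Pads are 19 mm wide; open, the fingers measure 117 mm over their backs; the gripper's body (75 mm by 190 mm) begins 51 mm behind the grasp point.
Start: joints at [61.679, 30.224, 82.088, -0, 67.689, -10.227], TCP at [0.194, 0.594, 0.205] pointing down, gripper open.
Joint ranges: [-176.69, 176.69], [-43.24, 126.21], [12.49, 139.97], [-82, 262], [0, 151.66], [-163.58, 163.58]. Speed limits (degrees/s): [159.86, 159.86, 180, 180, 180, 180].

## Interface

Orientations are given as a 3x3 rotation matrix whose columns are the frame's x, y, z axes.
In Python, from rig import bot, imaging, finder gives the robot as it stands. The module is installed in compiled form; this text tells all that it offers.
- The arm moves only by the tool play_rows, never from a script. Its argument "motion" is a list that holds one entry, the list of rows, each a list of 6 numbers: the shift along the tool's x, y, z in parts of the range, where 1.0 means 1 m, then the turn, a rotation vector about the tool's x, y, z in parts of the range, where 1.0 means 180 degrees. In form: [[[dx, dy, dz, wx, wy, wz], ...]]. A call has 1 to 8 rows; each row is the pose to reach, as a shift and turn from the pose commanded when the call began, along the tool's axes at that moment; what a row does not reach only later rows make up. A row lasts 1/12 s, in which the tool goes at most 41.7 mm and 7.16 degrees, less where a joint would pass 70% of its speed; a pose out of reach is approached as far as the arm can. A shift or turn number past 1, either way, is cut back to 1. A call with a gripper value outside its range is refused whole. "fingers" is the finger opening in m, from 0 to 0.087, set as the call begins (left out, the last holds). The fingers move at their own pace and stop on an object; the grip force is fixed at half the most. Time passes only in rows, so rows that repeat a pose let the fingers close. It gives the time, the measured TCP pose, the force, the opening and the grip force at its end, in the units of the state.
- bot.read_state(): the state, without advancing time (a new reading comes with each control period).
- imaging.capture(name): name is "scene" or "top" or "wrist"; returns a dict with "frame" (400x640x3 uint8, red, green, blue), "camera_matrix" (3x3 intrinsics, pixels), "R" (3x3) and "t" (3): a world point X has camera coordinates R X + t. Camera axes: x right, y down, z forward; pixel columns grow to the right and rows downward; lengths in m; the calibration is good to about 2 mm. A picture is of the moment at which its call begins. There is no depth.
- bot.hand_in(): hands the job in; it is judged then, once.
Trained networks look in the newest picture that a camera, given by its name, has taken for a name from the list of things; names that differ only in an ending like _2 or _b are one class to them, and where a whole thing is asked for, a point or a joint stands for the part that bears it (a point fixed in the world has none). Each returns a list of dicts, best first, with "confidence" (0 to 1); they miss things now and then, are a little off and sometimes report something else, mostly with a low value. They report only what shows in the picture. A call takes as long as a camera call. They do not tell look-alikes from the thing itself.
- finder.recognise(camera, name): "at" ([x, y, z] in m, in world coordinates, good to about 4 mm: the middle of the surface that is visible of it).
- finder.outline_of(camera, name): "pixels" (400x640 bool, what is visible of it).
The state is a dict: "time_s": time; "joint_positions": joint angles; "qvel": joint speeds; "tau": joint torques, N m; "position": TCP position; "tcp_rot": TCP orientation; "force": force on the tool from outside, world axes, zero at the start; "moment": the same for the moment, N m; "opening": opening from 0.0 (shut) to 1.0 (fully open); "grasp_force": force on a finger pad.
Only numpy, scipy, OpenCV 4.12 (cv2) and the standard library are available. Lean on these libraries where they do the work, as an engineer would, in place of code of your own. Each camera call takes 0.05 s, during which the arm holds its last target. There are 200 camera calls.

## Working session

There is one attempt and no reset: what is moved stays moved. The work goes in short steps, Python scripts to look and compute and a tool call to move; the robot and the scene stay as the last step left them, time stands still between calls to the robot, and variables do not carry over. Pictures are saved under pics/ and viewed, at most 14 in all, crops included, and the job is handed in when it is done.

Besides the shell and the picture viewer there is one more tool, called after "Call:" by a JSON object that holds its "method" and its "body". play_rows: Moves the arm, as the interface text tells. Its arguments: {"type":"object","properties":{"motion":{"type":"array"},"fingers":{"type":"number"}},"required":["motion"]}

```bash
mkdir -p pics; ls; python3 - <<'E'
from rig import bot, imaging, finder
import cv2, numpy as np
s=bot.read_state(); print({k:np.round(v,3).tolist() for k,v in s.items()})
for c in ["scene","top"]:
    d=imaging.capture(c); cv2.imwrite(f"pics/{c}0.png",d["frame"][:,:,::-1])
    print(c,np.round(d["camera_matrix"],1).tolist(),np.round(d["R"],4).tolist(),np.round(d["t"],4).tolist())
    for n in "green_tray blue_tray glue_bottle tape_measure black_foot beech_knob t_bracket walnut_knob metal_foot".split():
        print(n,[(round(r["confidence"],2),np.round(r["at"],3).tolist()) for r in finder.recognise(c,n)])
E
```

```text
pics
{'time_s': 0.0, 'joint_positions': [61.678, 30.279, 82.156, 0.0, 67.689, -10.227], 'qvel': [0.039, -0.095, -0.012, 0.154, 0.035, -0.047], 'tau': [-0.001, -44.005, -17.659, 0.063, 0.058, -0.0], 'position': [0.194, 0.593, 0.204], 'tcp_rot': [[-0.951, 0.311, -0.001], [0.311, 0.951, -0.002], [0.0, -0.002, -1.0]], 'force': [0.911, -0.432, 1.133], 'moment': [-0.004, -0.015, 0.022], 'grasp_force': 0.0, 'opening': 1.004}
scene [[452.2, 0.0, 317.3], [0.0, 452.2, 202.6], [0.0, 0.0, 1.0]] [[0.8795, 0.4758, -0.0079], [0.2869, -0.5434, -0.7889], [-0.3797, 0.6916, -0.6144]] [-0.4405, -0.1332, 1.233]
green_tray [(0.97, [0.621, 0.19, 0.006])]
blue_tray [(0.55, [0.618, -0.212, 0.003])]
glue_bottle [(0.52, [0.375, 0.329, 0.038]), (0.24, [0.467, 0.092, 0.042])]
tape_measure [(0.76, [0.464, 0.094, 0.042]), (0.47, [0.38, 0.14, 0.028])]
black_foot [(0.75, [0.473, 0.227, 0.024])]
beech_knob [(0.87, [0.402, -0.211, 0.037]), (0.57, [0.478, -0.253, 0.036])]
t_bracket [(0.58, [0.448, -0.111, 0.02])]
walnut_knob [(0.74, [0.624, 0.19, 0.004]), (0.53, [0.564, -0.018, 0.032])]
metal_foot [(0.65, [0.397, -0.327, 0.027]), (0.33, [0.451, -0.113, 0.017])]
top [[362.3, 0.0, 316.2], [0.0, 362.3, 196.1], [0.0, 0.0, 1.0]] [[-0.0067, -0.9994, 0.034], [-0.9819, 0.0002, -0.1895], [0.1893, -0.0347, -0.9813]] [-0.0122, 0.4968, 0.9057]
green_tray [(0.65, [0.62, 0.197, 0.002])]
blue_tray [(0.85, [0.616, -0.208, 0.004])]
glue_bottle [(0.79, [0.364, 0.33, 0.058]), (0.71, [0.436, -0.111, 0.006])]
tape_measure [(0.79, [0.455, 0.106, 0.055]), (0.57, [0.371, 0.147, 0.037]), (0.48, [0.465, 0.229, 0.038])]
black_foot [(0.55, [0.466, 0.23, 0.041])]
beech_knob [(0.48, [0.468, -0.243, 0.039]), (0.45, [0.395, -0.202, 0.038])]
t_bracket [(0.84, [0.436, -0.108, 0.005]), (0.38, [0.614, -0.206, 0.005])]
walnut_knob [(0.42, [0.553, -0.012, 0.036])]
metal_foot []
```

View pics/scene0.png

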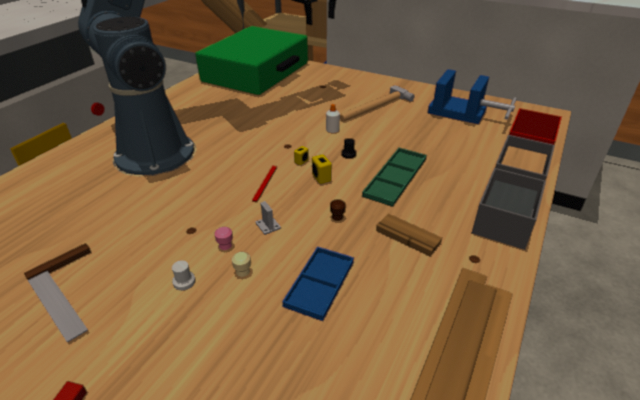

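View pics/top0.png

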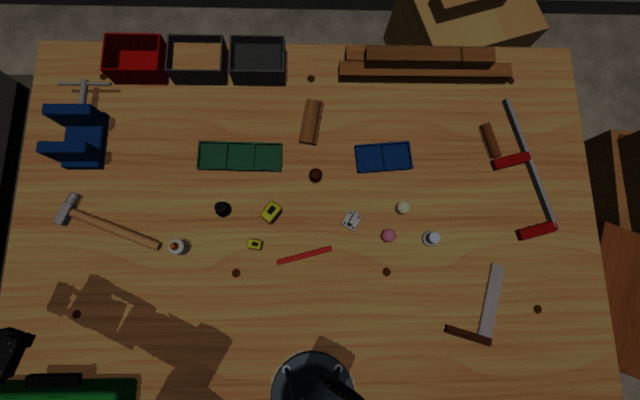

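The beech knob is the paler one at scene (241,263). The pink one at (223,237) is the look-alike. The larger tape is at (320,168), and the small one at (301,155) is not wanted. Next I'll fit the poses from the outlines in both cameras.

```bash
cat > fit.py <<'E'
from rig import bot, imaging, finder
import cv2, numpy as np
from scipy.optimize import minimize
def box(lx,ly,z0,z1,cy=0): return np.array([[sx*lx/2,cy+sy*ly/2,z] for sx in(-1,1) for sy in(-1,1) for z in(z0,z1)])
def cone(d0,d1,z0,z1):
    a=np.linspace(0,2*np.pi,24,endpoint=False)
    return np.vstack([np.c_[d/2*np.cos(a),d/2*np.sin(a),0*a+z] for d,z in((d0,z0),(d1,z1))])
foot=[cone(42,42,0,10),cone(42,30,10,15),cone(30,30,15,44)]
knob=[cone(28,26,0,14),cone(26,36,14,20),cone(36,36,20,37),cone(36,28,37,42)]
tape=[np.vstack([box(44,37,0,56),box(52,37,8,48)])]
M=dict(green_tray=[box(80,232,0,16)],blue_tray=[box(80,156,0,16)],
 glue_bottle=[cone(40,40,0,54),cone(40,20,54,63),cone(20,12,63,80)],tape_measure=tape,
 black_foot=foot,metal_foot=foot,beech_knob=knob,walnut_knob=knob,
 t_bracket=[box(46,40,0,6),box(36,12,6,56)])
S=4
def proj(d,X):
    c=X@d["R"].T+d["t"]; p=c@d["camera_matrix"].T; return p[:,:2]/p[:,2:]
def render(d,name,q,roi,z=0):
    x0,y0,w,h=roi; im=np.zeros((h*S,w*S),np.uint8); c,s=np.cos(q[2]),np.sin(q[2])
    for P in M[name]:
        P=P/1000; X=np.c_[c*P[:,0]-s*P[:,1]+q[0],s*P[:,0]+c*P[:,1]+q[1],P[:,2]+z]
        p=(proj(d,X)+0.5-[x0,y0])*S
        cv2.fillConvexPoly(im,cv2.convexHull(np.round(p*16).astype(np.int32)),255,shift=4)
    return cv2.resize(im,(w,h),interpolation=cv2.INTER_AREA)/255.
def fit(views,name,near,yaws,z=0):
    """views: list of camera names already captured in dict D"""
    T=[]
    for c,d in views.items():
        best=None
        for o in finder.outline_of(c,name):
            m=o["pixels"]
            if m.sum()<20: continue
            v,u=np.nonzero(m); ctr=np.array([u.mean(),v.mean()])
            e=np.linalg.norm(ctr-proj(d,np.array([[near[0],near[1],.02]]))[0])
            if best is None or e<best[0]: best=(e,m,u,v)
        if best is None or best[0]>(25 if c!="wrist" else 90): print(name,c,"no outline",None if best is None else best[0]); continue
        _,m,u,v=best; k=12
        x0,y0=max(u.min()-k,0),max(v.min()-k,0); w,h=min(u.max()+k,639)-x0,min(v.max()+k,399)-y0
        T.append((d,(x0,y0,w,h),cv2.GaussianBlur(m[y0:y0+h,x0:x0+w].astype(float),(0,0),1)))
    if not T: return None
    def cost(q): return sum(((cv2.GaussianBlur(render(d,name,q,r,z),(0,0),1)-m)**2).sum()/m.sum() for d,r,m in T)
    rs=[]
    for y in yaws:
        s=np.array([[0,0,0],[.01,0,0],[0,.01,0],[0,0,.35 if len(yaws)>1 else .0]])+[near[0],near[1],y]
        if len(yaws)==1:
            r=minimize(lambda p:cost([p[0],p[1],y]),near[:2],method="Nelder-Mead",options=dict(initial_simplex=s[:3,:2],xatol=1e-4,fatol=1e-5))
            rs.append((r.fun,*r.x,y))
        else:
            r=minimize(cost,s[0],method="Nelder-Mead",options=dict(initial_simplex=s,xatol=1e-4,fatol=1e-5)); rs.append((r.fun,*r.x))
    rs.sort(); return [(round(r[0]/len(T),3),round(r[1],4),round(r[2],4),round(float(np.degrees(r[3])),1)) for r in rs[:3]]
E
python3 - <<'E'
from fit import *
V={c:imaging.capture(c) for c in("scene","top")}
Y=np.radians([0,30,60,90,120,150])
G=dict(green_tray=(.62,.194),blue_tray=(.617,-.21),glue_bottle=(.37,.33),tape_measure=(.46,.1),black_foot=(.468,.229),beech_knob=(.473,-.248),t_bracket=(.44,-.11),walnut_knob=(.557,-.015),metal_foot=(.397,-.325))
for n,g in G.items():
    yy=Y if n in("tape_measure","t_bracket") else np.radians([-15,0,15]) if "tray" in n else [0]
    print(n,fit(V,n,g,yy)); 
    for c in V:
        if n in("tape_measure","t_bracket"): print("  ",c,fit({c:V[c]},n,g,yy))
E
```

```text
green_tray [(np.float64(0.009), np.float64(0.6166), np.float64(0.198), -1.4), (np.float64(0.009), np.float64(0.6164), np.float64(0.198), -1.4), (np.float64(0.009), np.float64(0.6166), np.float64(0.1985), -1.3)]
blue_tray [(np.float64(0.008), np.float64(0.6155), np.float64(-0.2039), 5.0), (np.float64(0.008), np.float64(0.6155), np.float64(-0.2034), 4.8), (np.float64(0.008), np.float64(0.6155), np.float64(-0.2035), 4.6)]
glue_bottle [(np.float64(0.03), np.float64(0.3673), np.float64(0.3404), 0.0)]
tape_measure [(np.float64(0.044), np.float64(0.4554), np.float64(0.106), 135.8), (np.float64(0.045), np.float64(0.4556), np.float64(0.1056), 136.2), (np.float64(0.045), np.float64(0.4556), np.float64(0.1058), 137.7)]
   scene [(np.float64(0.042), np.float64(0.4537), np.float64(0.1093), 134.3), (np.float64(0.042), np.float64(0.4538), np.float64(0.1092), 134.3), (np.float64(0.101), np.float64(0.4539), np.float64(0.1106), 27.8)]
   top [(np.float64(0.02), np.float64(0.4557), np.float64(0.1046), 142.9), (np.float64(0.02), np.float64(0.4559), np.float64(0.1047), -36.1), (np.float64(0.021), np.floa
[... 296 characters left out ...]
, np.float64(0.4375), np.float64(-0.11), 144.3), (np.float64(0.046), np.float64(0.438), np.float64(-0.1098), 144.4)]
   scene [(np.float64(0.049), np.float64(0.4354), np.float64(-0.1078), 144.3), (np.float64(0.049), np.float64(0.435), np.float64(-0.1074), 143.4), (np.float64(0.049), np.float64(0.435), np.float64(-0.1074), 143.4)]
   top [(np.float64(0.01), np.float64(0.4385), np.float64(-0.1112), 147.4), (np.float64(0.01), np.float64(0.4386), np.float64(-0.111), 148.9), (np.float64(0.011), np.float64(0.4388), np.float64(-0.111), 146.9)]
walnut_knob [(np.float64(0.019), np.float64(0.5578), np.float64(-0.0119), 0.0)]
metal_foot [(np.float64(0.047), np.float64(0.3863), np.float64(-0.322), 0.0)]
```

```bash
cat > go.py <<'E'
from rig import bot
import numpy as np, sys
from scipy.spatial.transform import Rotation as Ro
def go(x,y,z,psi):
    s=bot.read_state(); R=np.array(s["tcp_rot"]); p=np.array(s["position"]); j=s["joint_positions"]
    cur=np.degrees(np.arctan2(R[1,1],R[0,1]))
    c=[psi+180*k for k in(-2,-1,0,1,2)]; j1=np.degrees(np.arctan2(y,x))
    def j6(q): return j[5]-((q-cur+180)%360-180)+(j1-j[0])
    q=min(c,key=lambda q:abs((q-cur+180)%360-180)+(1e3 if abs(j6(q))>150 else 0))
    a=np.radians(q); T=np.c_[[np.sin(a),-np.cos(a),0],[np.cos(a),np.sin(a),0],[0,0,-1]]
    row=np.r_[R.T@(np.array([x,y,z])-p),Ro.from_matrix(R.T@T).as_rotvec(degrees=True)]
    print("row",[round(float(v),4 if i<3 else 1) for i,v in enumerate(row)],"j6~%.0f"%j6(q),"rows %.1f"%max(np.linalg.norm(row[:3])/.0417,np.linalg.norm(row[3:])/7.16),"t",s["time_s"],"pos",np.round(p,4),"cur",round(cur,1),"open",round(s["opening"]*87,1),"gf",round(s["grasp_force"],1))
if __name__=="__main__": go(*map(float,sys.argv[1:5]))
E
python3 go.py .367 .34 .2 -20
```

```text
Traceback (most recent call last):
  File "go.py", line 13, in <module>
    if __name__=="__main__": go(*map(float,sys.argv[1:5]))
                             ~~^^^^^^^^^^^^^^^^^^^^^^^^^^^
  File "go.py", line 11, in go
    row=np.r_[R.T@(np.array([x,y,z])-p),Ro.from_matrix(R.T@T).as_rotvec(degrees=True)]
                                        ~~~~~~~~~~~~~~^^^^^^^
  File "scipy/spatial/transform/_rotation.pyx", line 1143, in scipy.spatial.transform._rotation.Rotation.from_matrix
ValueError: Non-positive determinant (left-handed or null coordinate frame) in rotation matrix 0: [[-3.32917353e-02  9.99445676e-01 -1.19398299e-05]
 [ 9.99445677e-01  3.32917353e-02  9.18460225e-07]
 [-1.31544876e-06  1.19026343e-05  1.00000000e+00]].
```

x = y × z with z down gives (−sin, cos, 0), so I had the sign wrong.

```bash
sed -i 's/\[\[np.sin(a),-np.cos(a),0\]/[[-np.sin(a),np.cos(a),0]/' go.py
python3 go.py .367 .34 .2 -20
```

```text
row [-0.2433, -0.1878, 0.0054, 0.0, -0.0, -88.1] j6~-117 rows 12.3 t 2.2 pos [0.1941 0.5941 0.2055] cur 71.9 open 87.1 gf 0.0
```

The manual's scale: turns go in shares of 180 degrees. Converting my numbers, 91.9 degrees / 180 = 0.5106.

Call:
{"method": "play_rows", "body": {"motion": [[[-0.243, -0.188, 0.005, 0, 0, 0.5106], [-0.243, -0.188, 0.005, 0, 0, 0.5106], [-0.243, -0.188, 0.005, 0, 0, 0.5106], [-0.243, -0.188, 0.005, 0, 0, 0.5106], [-0.243, -0.188, 0.005, 0, 0, 0.5106], [-0.243, -0.188, 0.005, 0, 0, 0.5106], [-0.243, -0.188, 0.005, 0, 0, 0.5106], [-0.243, -0.188, 0.005, 0, 0, 0.5106]]], "fingers": 0.087}}

```text
time_s: 2.87
position: [0.3692, 0.3362, 0.2006]
tcp_rot: [[-0.243, 0.97, 0.001], [0.97, 0.243, -0.002], [-0.002, 0.001, -1.0]]
force: [0.7, -1.1, -0.4]
opening: 1.0
grasp_force: 0.0
```

```bash
sed -i 's/+(1e3 if/+.4*abs(j6(q))+(1e3 if/' go.py
python3 go.py .367 .34 .2 -20
```

```text
row [0.0042, -0.0012, 0.0006, 0.1, 0.1, 34.1] j6~63 rows 4.8 t 2.8667 pos [0.3692 0.3362 0.2006] cur 14.1 open 87.0 gf 0.0
```

Scaled: 34 degrees / 180 = 0.1889.

Call:
{"method": "play_rows", "body": {"motion": [[[0.004, -0.001, 0, 0, 0, 0.1889], [0.004, -0.001, 0, 0, 0, 0.1889], [0.004, -0.001, 0, 0, 0, 0.1889], [0.004, -0.001, 0, 0, 0, 0.1889], [0.004, -0.001, 0, 0, 0, 0.1889], [0.004, -0.001, 0, 0, 0, 0.1889]]]}}

```text
time_s: 3.37
position: [0.3649, 0.3435, 0.2006]
tcp_rot: [[0.334, 0.943, 0.0], [0.943, -0.334, 0.0], [0.0, 0.0, -1.0]]
force: [-0.2, 1.3, 0.4]
opening: 0.999
grasp_force: 0.0
```

```bash
cat > w.py <<'E'
from fit import *
import sys
n=sys.argv[1]; g=tuple(map(float,sys.argv[2:4])); yaw=[0] if len(sys.argv)<5 else np.radians(float(sys.argv[4])+np.array([-10,10]))
d=imaging.capture("wrist")
V={"wrist":d}
print("predicted px",proj(d,np.array([[*g,0.02]]))[0],[(round(r["confidence"],2),np.round(r["at"],3).tolist()) for r in finder.recognise("wrist",n)])
f=fit(V,n,g,yaw); print(f)
im=d["frame"][:,:,::-1].copy()
if f:
    q=[f[0][1],f[0][2],np.radians(f[0][3])]
    m=(render(d,n,q,(0,0,640,400))>.5).astype(np.uint8)
    cv2.drawContours(im,cv2.findContours(m,0,2)[0],-1,(255,0,255),1)
cv2.imwrite(f"pics/w_{n}_{int(bot.read_state()['time_s']*100)}.png",im)
E
python3 w.py glue_bottle .367 .34; ls pics; python3 go.py .367 .34 .15 -20
```

```text
predicted px [322.21395244 169.9157655 ] []
[(np.float64(0.003), np.float64(0.3658), np.float64(0.3435), 0.0)]
scene0.png
top0.png
w_glue_bottle_351.png
row [-0.0026, 0.0033, 0.0505, 0.0, -0.0, 0.7] j6~63 rows 1.2 t 3.5167 pos [0.3647 0.3436 0.2005] cur -19.3 open 86.9 gf 0.0
```

View pics/w_glue_bottle_351.png

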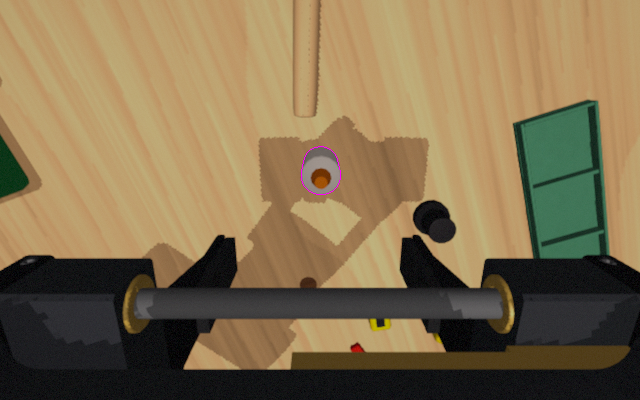

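```bash
python3 go.py .3658 .3432 .036 -20
```

```text
row [-0.0, 0.0011, 0.1645, 0.0, -0.0, 0.7] j6~63 rows 3.9 t 3.5167 pos [0.3647 0.3436 0.2005] cur -19.3 open 86.9 gf 0.0
```

The wrist picture shows the bottle at (321,172) with the fitted outline on it, and the hammer handle clear at (305,115). I'll descend and grip.

Call:
{"method": "play_rows", "body": {"motion": [[[0, 0.001, 0.04, 0, 0, 0], [0, 0.001, 0.08, 0, 0, 0], [0, 0.001, 0.12, 0, 0, 0], [0, 0.001, 0.15, 0, 0, 0], [0, 0.001, 0.1645, 0, 0, 0], [0, 0.001, 0.1645, 0, 0, 0], [0, 0.001, 0.1645, 0, 0, 0]]]}}

```text
time_s: 4.1
position: [0.3654, 0.3431, 0.0354]
tcp_rot: [[0.331, 0.944, -0.002], [0.944, -0.331, -0.001], [-0.001, -0.001, -1.0]]
force: [0.3, -0.1, 0.4]
opening: 1.002
grasp_force: 0.0
```

Call:
{"method": "play_rows", "body": {"motion": [[[0, 0, 0, 0, 0, 0], [0, 0, 0, 0, 0, 0], [0, 0, 0, 0, 0, 0], [0, 0, 0, 0, 0, 0], [0, 0, 0, 0, 0, 0], [0, 0, 0, 0, 0, 0], [0, 0, 0, 0, 0, 0]]], "fingers": 0.03}}

```text
time_s: 4.68
position: [0.3658, 0.3433, 0.0363]
tcp_rot: [[0.332, 0.943, 0.001], [0.943, -0.332, 0.0], [0.0, 0.0, -1.0]]
force: [0.3, -0.1, -0.1]
opening: 0.553
grasp_force: 0.0
```

Call:
{"method": "play_rows", "body": {"motion": [[[0, 0, -0.02, 0, 0, 0], [0, 0, -0.05, 0, 0, 0], [0, 0, -0.08, 0, 0, 0], [0, 0, -0.08, 0, 0, 0]]]}}

```text
time_s: 5.02
position: [0.3687, 0.3452, 0.1205]
tcp_rot: [[0.332, 0.943, 0.009], [0.943, -0.332, 0.005], [0.008, 0.006, -1.0]]
force: [0.2, 0.7, -0.2]
opening: 0.355
grasp_force: 0.0
```

```bash
python3 go.py .6185 .274 .12 0
```

```text
row [0.0157, 0.2593, 0.0023, 0.4, -0.4, -19.4] j6~24 rows 6.2 t 5.0167 pos [0.3687 0.3452 0.1205] cur -19.4 open 30.9 gf 0.0
```

I lifted before the slow fingers had closed. I'll open and look at the bottle again.

Call:
{"method": "play_rows", "body": {"motion": [[[0, 0, -0.08, 0, 0, 0], [0, 0, -0.08, 0, 0, 0], [0, 0, -0.08, 0, 0, 0], [0, 0, -0.08, 0, 0, 0], [0, 0, -0.08, 0, 0, 0], [0, 0, -0.08, 0, 0, 0]]], "fingers": 0.087}}

```text
time_s: 5.52
position: [0.3644, 0.3424, 0.1945]
tcp_rot: [[0.332, 0.943, -0.003], [0.943, -0.332, -0.002], [-0.003, -0.002, -1.0]]
force: [-1.1, 0.2, -0.0]
opening: 0.73
grasp_force: 0.0
```

```bash
python3 w.py glue_bottle .3658 .3435; cp $(ls -t pics/w_*|head -1) pics/w2.png; python3 go.py .3658 .3435 .036 -20
```

```text
predicted px [320.64323865 167.01238525] [(0.73, [0.369, 0.349, 0.06])]
[(np.float64(0.003), np.float64(0.366), np.float64(0.3432), 0.0)]
row [0.0016, 0.001, 0.1585, -0.1, 0.1, 0.6] j6~63 rows 3.8 t 5.6667 pos [0.3648 0.3426 0.1945] cur -19.4 open 75.1 gf 0.0
```

View pics/w2.png

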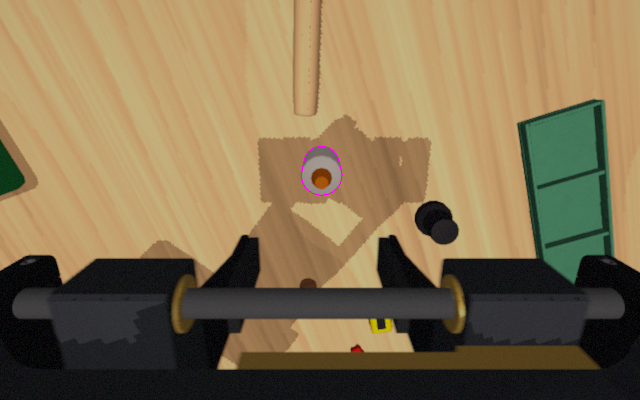

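The bottle still stands at (321,172) and hasn't moved. I'll regrip with enough closing time.

Call:
{"method": "play_rows", "body": {"motion": [[[0.001, 0.001, 0.04, 0, 0, 0], [0.001, 0.001, 0.08, 0, 0, 0], [0.001, 0.001, 0.12, 0, 0, 0], [0.001, 0.001, 0.15, 0, 0, 0], [0.001, 0.001, 0.158, 0, 0, 0], [0.001, 0.001, 0.158, 0, 0, 0], [0.001, 0.001, 0.158, 0, 0, 0]]]}}

```text
time_s: 6.25
position: [0.3671, 0.3439, 0.038]
tcp_rot: [[0.332, 0.943, -0.0], [0.943, -0.332, -0.0], [-0.0, -0.0, -1.0]]
force: [0.9, -0.2, -0.1]
opening: 1.001
grasp_force: 0.0
```

Call:
{"method": "play_rows", "body": {"motion": [[[0, 0, 0, 0, 0, 0], [0, 0, 0, 0, 0, 0], [0, 0, 0, 0, 0, 0], [0, 0, 0, 0, 0, 0], [0, 0, 0, 0, 0, 0], [0, 0, 0, 0, 0, 0], [0, 0, 0, 0, 0, 0], [0, 0, 0, 0, 0, 0]]], "fingers": 0.03}}

```text
time_s: 6.92
position: [0.3669, 0.3438, 0.0381]
tcp_rot: [[0.332, 0.943, 0.0], [0.943, -0.332, 0.0], [0.0, 0.0, -1.0]]
force: [0.3, 0.5, -0.4]
opening: 0.476
grasp_force: 0.0
```

Call:
{"method": "play_rows", "body": {"motion": [[[0, 0, 0, 0, 0, 0], [0, 0, 0, 0, 0, 0], [0, 0, 0, 0, 0, 0], [0, 0, 0, 0, 0, 0], [0, 0, 0, 0, 0, 0]]]}}

```text
time_s: 7.33
position: [0.3674, 0.3439, 0.0392]
tcp_rot: [[0.332, 0.943, 0.001], [0.943, -0.332, 0.0], [0.001, 0.001, -1.0]]
force: [-0.9, -1.7, 11.3]
opening: 0.351
grasp_force: 19.2
```

```bash
python3 - <<'E'
from rig import *
from rig import bot,imaging
import cv2,numpy as np
a=imaging.capture("wrist")["frame"]; b=imaging.capture("scene")["frame"][70:200,260:440]
print({k:np.round(v,3).tolist() for k,v in bot.read_state().items() if k in("opening","grasp_force","force","position")})
b=cv2.resize(b,(554,400),interpolation=cv2.INTER_CUBIC); a=a[:,200:440]
cv2.imwrite("pics/g3.png",np.hstack([a,b])[:,:,::-1])
E
```

```text
{'position': [0.367, 0.344, 0.039], 'force': [-0.493, -2.05, 11.028], 'grasp_force': 20.103, 'opening': 0.356}
```

View pics/g3.png

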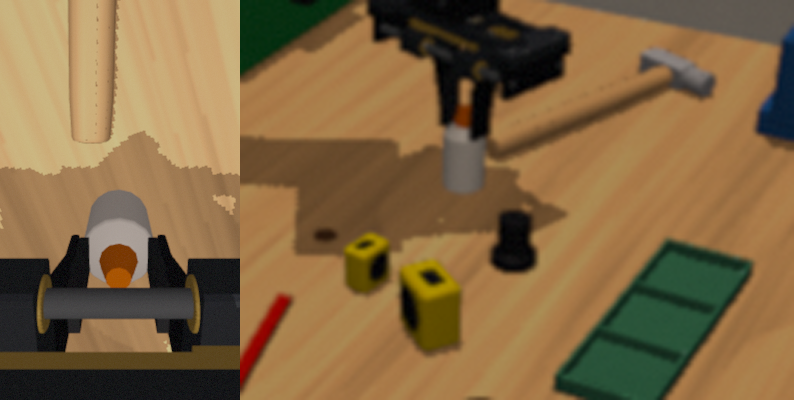

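```bash
python3 - <<'E'
from fit import *
d=imaging.capture("scene"); s=bot.read_state(); p=np.array(s["position"]); R=np.array(s["tcp_rot"])
for oz in (-.05,-.03,0,.017):
  X=np.array([p+R@np.array([0,sy*.0225,oz]) for sy in(-1,1)]); q=proj(d,X); print(oz,((q-[260,70])*[554/180,400/130]+[240,0]).round().tolist())
X=np.array([[.366,.3432,0],[.366,.3432,.054],[.366,.3432,.08]]); print(((proj(d,X)-[260,70])*[554/180,400/130]+[240,0]).round().tolist())
w=imaging.capture("wrist"); C=-w["R"].T@w["t"]; print("cam-tcp in tool",R.T@(C-p), (R.T@w["R"].T).round(2).tolist())
for oz in (-.05,0,.017): print(oz,proj(w,np.array([p+R@np.array([0,sy*.02,oz]) for sy in(-1,1)])).round().tolist())
print(s["joint_positions"])
E
```

```text
-0.05 [[449.0, 90.0], [483.0, 105.0]]
-0.03 [[449.0, 110.0], [483.0, 125.0]]
0 [[449.0, 139.0], [482.0, 155.0]]
0.017 [[449.0, 155.0], [482.0, 171.0]]
[[463.0, 184.0], [464.0, 132.0], [464.0, 107.0]]
cam-tcp in tool [ 0.08419348 -0.00117918 -0.17965849] [[-0.0, -0.95, -0.31], [1.0, -0.0, -0.0], [0.0, -0.31, 0.95]]
-0.05 [[275.0, 288.0], [367.0, 288.0]]
0 [[286.0, 239.0], [355.0, 239.0]]
0.017 [[288.0, 227.0], [352.0, 227.0]]
[ 3.03790117e+01  3.67299279e+01  1.07144193e+02 -2.48465857e-02
  3.60513090e+01  4.97769306e+01]
```

The picture shows the fingertips on the bottle's shoulder. They sit about 36 mm higher than the reported TCP implies: 1.9 px/mm between the tips in the wrist view and a 30.5 mm grip at 58 mm height both agree. So I'll treat the tool as 36 mm shorter than reported, open, go lower and check that the grip reads 40 mm.

Call:
{"method": "play_rows", "body": {"motion": [[[0, 0, 0, 0, 0, 0], [0, 0, 0, 0, 0, 0], [0, 0, 0, 0, 0, 0], [0, 0, 0, 0, 0, 0], [0, 0, 0, 0, 0, 0], [0, 0, 0, 0, 0, 0], [0, 0, 0, 0, 0, 0]]], "fingers": 0.07}}

```text
time_s: 8.12
position: [0.3668, 0.3437, 0.0377]
tcp_rot: [[0.332, 0.943, -0.0], [0.943, -0.332, -0.0], [-0.0, -0.0, -1.0]]
force: [0.1, -0.6, -1.1]
opening: 0.767
grasp_force: 0.0
```

Call:
{"method": "play_rows", "body": {"motion": [[[0, 0, 0.007, 0, 0, 0], [0, 0, 0.014, 0, 0, 0], [0, 0, 0.021, 0, 0, 0], [0, 0, 0.028, 0, 0, 0], [0, 0, 0.032, 0, 0, 0], [0, 0, 0.032, 0, 0, 0]]]}}

```text
time_s: 8.62
position: [0.3661, 0.3433, 0.0046]
tcp_rot: [[0.332, 0.943, -0.002], [0.943, -0.332, -0.001], [-0.002, -0.002, -1.0]]
force: [-0.1, 0.0, -0.2]
opening: 0.804
grasp_force: 0.0
```

Call:
{"method": "play_rows", "body": {"motion": [[[0, 0, 0, 0, 0, 0], [0, 0, 0, 0, 0, 0], [0, 0, 0, 0, 0, 0], [0, 0, 0, 0, 0, 0], [0, 0, 0, 0, 0, 0], [0, 0, 0, 0, 0, 0], [0, 0, 0, 0, 0, 0], [0, 0, 0, 0, 0, 0]]], "fingers": 0.03}}

```text
time_s: 9.28
position: [0.3671, 0.3439, 0.0062]
tcp_rot: [[0.332, 0.943, 0.0], [0.943, -0.332, 0.0], [0.0, 0.0, -1.0]]
force: [-0.4, -0.5, 2.4]
opening: 0.453
grasp_force: 30.0
```

```bash
python3 - <<'E'
from fit import *
a=imaging.capture("wrist")["frame"]; b=imaging.capture("scene")["frame"][70:200,260:440]
print({k:np.round(v,3).tolist() for k,v in bot.read_state().items() if k in("opening","grasp_force","force","position")})
b=cv2.resize(b,(554,400),interpolation=cv2.INTER_CUBIC); a=a[:,200:440]
cv2.imwrite("pics/g4.png",np.hstack([a,b])[:,:,::-1])
E
```

```text
{'position': [0.367, 0.344, 0.006], 'force': [0.232, 0.342, 2.789], 'grasp_force': 30.0, 'opening': 0.456}
```

View pics/g4.png

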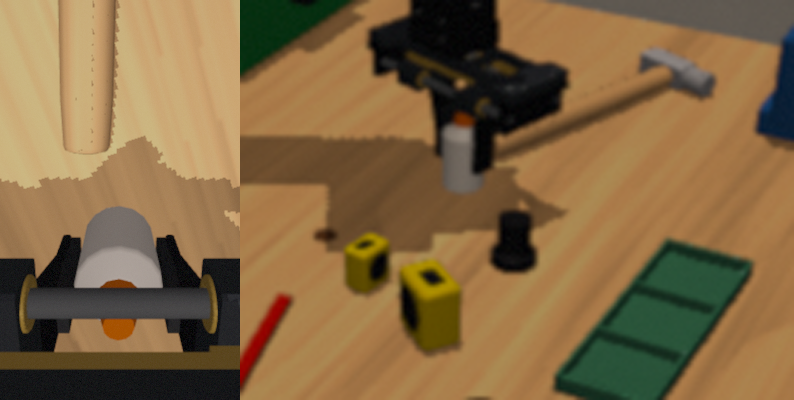

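It now reads 39.7 mm at 30 N on the body, so the 36 mm offset is confirmed. Lift and carry.

Call:
{"method": "play_rows", "body": {"motion": [[[0, 0, -0.02, 0, 0, 0], [0, 0, -0.05, 0, 0, 0], [0, 0, -0.075, 0, 0, 0], [0, 0, -0.075, 0, 0, 0]]]}}

```text
time_s: 9.72
position: [0.3693, 0.3454, 0.0846]
tcp_rot: [[0.332, 0.943, 0.007], [0.943, -0.332, 0.004], [0.006, 0.005, -1.0]]
force: [1.1, 0.2, -0.7]
opening: 0.455
grasp_force: 30.0
```

```bash
python3 go.py .6185 .274 .08 0
```

```text
row [0.0153, 0.2588, 0.006, 0.3, -0.3, -19.4] j6~24 rows 6.2 t 9.7167 pos [0.3693 0.3454 0.0846] cur -19.4 open 39.6 gf 30.0
```

Scaled: -19.4 degrees / 180 = -0.1078.

Call:
{"method": "play_rows", "body": {"motion": [[[0.001, 0.02, 0, 0, 0, -0.0167], [0.004, 0.06, 0, 0, 0, -0.0333], [0.006, 0.1, 0, 0, 0, -0.0556], [0.009, 0.14, 0, 0, 0, -0.0778], [0.012, 0.18, 0, 0, 0, -0.0944], [0.014, 0.22, 0, 0, 0, -0.1078], [0.015, 0.25, 0, 0, 0, -0.1078], [0.015, 0.2588, 0, 0, 0, -0.1078]]]}}

```text
time_s: 10.38
position: [0.6217, 0.2698, 0.0799]
tcp_rot: [[0.003, 1.0, 0.005], [1.0, -0.003, 0.0], [0.0, 0.005, -1.0]]
force: [0.2, 0.4, -0.9]
opening: 0.452
grasp_force: 30.0
```

Call:
{"method": "play_rows", "body": {"motion": [[[0, 0, 0, 0, 0, 0], [0, 0, 0, 0, 0, 0]]]}}

```text
time_s: 10.55
position: [0.6141, 0.2716, 0.0793]
tcp_rot: [[0.001, 1.0, -0.004], [1.0, -0.001, -0.001], [-0.001, -0.004, -1.0]]
force: [0.1, 0.3, -0.6]
opening: 0.453
grasp_force: 30.0
```

```bash
python3 go.py .6185 .274 .011 0
```

```text
row [0.0024, 0.0047, 0.0683, -0.2, 0.0, -0.0] j6~24 rows 1.6 t 10.55 pos [0.6141 0.2716 0.0793] cur -0.0 open 39.4 gf 30.0
```

Call:
{"method": "play_rows", "body": {"motion": [[[0.002, 0.004, 0.025, 0, 0, 0], [0.002, 0.004, 0.045, 0, 0, 0], [0.002, 0.004, 0.058, 0, 0, 0], [0.002, 0.004, 0.064, 0, 0, 0], [0.002, 0.004, 0.068, 0, 0, 0], [0.002, 0.004, 0.068, 0, 0, 0], [0.002, 0.004, 0.068, 0, 0, 0]]]}}

```text
time_s: 11.13
position: [0.6201, 0.2745, 0.0136]
tcp_rot: [[-0.001, 1.0, 0.001], [1.0, 0.001, 0.0], [0.0, 0.001, -1.0]]
force: [-0.1, -0.5, -0.4]
opening: 0.453
grasp_force: 30.0
```

Call:
{"method": "play_rows", "body": {"motion": [[[0, 0, 0, 0, 0, 0], [0, 0, 0, 0, 0, 0], [0, 0, 0, 0, 0, 0], [0, 0, 0, 0, 0, 0], [0, 0, 0, 0, 0, 0], [0, 0, 0, 0, 0, 0]]], "fingers": 0.065}}

```text
time_s: 11.63
position: [0.6202, 0.274, 0.0132]
tcp_rot: [[-0.0, 1.0, 0.0], [1.0, 0.0, 0.0], [0.0, 0.0, -1.0]]
force: [0.1, 0.1, -0.4]
opening: 0.732
grasp_force: 0.0
```

Call:
{"method": "play_rows", "body": {"motion": [[[0, 0, -0.02, 0, 0, 0], [0, 0, -0.05, 0, 0, 0], [0, 0, -0.09, 0, 0, 0], [0, 0, -0.13, 0, 0, 0], [0, 0, -0.14, 0, 0, 0], [0, 0, -0.14, 0, 0, 0]]], "fingers": 0.087}}

```text
time_s: 12.13
position: [0.6232, 0.275, 0.1581]
tcp_rot: [[-0.0, 1.0, 0.01], [1.0, 0.0, 0.003], [0.003, 0.01, -1.0]]
force: [1.1, 0.4, -0.3]
opening: 0.992
grasp_force: 0.0
```

```bash
python3 w.py glue_bottle .6185 .274; python3 go.py .456 .106 .15 48
```

```text
predicted px [313.23767062 179.33361396] [(0.76, [0.622, 0.279, 0.065])]
[(np.float64(0.003), np.float64(0.6194), np.float64(0.2724), 0.0)]
row [-0.1676, -0.1626, 0.0019, -0.2, -0.0, -48.0] j6~-35 rows 6.7 t 12.2833 pos [0.6185 0.2736 0.1512] cur 0.0 open 87.0 gf 0.0
```

Scaled: -48 degrees / 180 = -0.2667.

Call:
{"method": "play_rows", "body": {"motion": [[[-0.1676, -0.1626, -0.02, 0, 0, -0.2667], [-0.1676, -0.1626, -0.02, 0, 0, -0.2667], [-0.1676, -0.1626, -0.02, 0, 0, -0.2667], [-0.1676, -0.1626, -0.02, 0, 0, -0.2667], [-0.1676, -0.1626, -0.02, 0, 0, -0.2667], [-0.1676, -0.1626, -0.02, 0, 0, -0.2667], [-0.1676, -0.1626, -0.02, 0, 0, -0.2667], [-0.1676, -0.1626, -0.02, 0, 0, -0.2667]]]}}

```text
time_s: 12.95
position: [0.4546, 0.1054, 0.1712]
tcp_rot: [[-0.743, 0.67, -0.005], [0.67, 0.743, 0.0], [0.004, -0.004, -1.0]]
force: [0.6, -0.3, -0.6]
opening: 0.996
grasp_force: 0.0
```

Call:
{"method": "play_rows", "body": {"motion": [[[0, 0, 0, 0, 0, 0], [0, 0, 0, 0, 0, 0], [0, 0, 0, 0, 0, 0]]]}}

```text
time_s: 13.2
position: [0.4578, 0.1069, 0.1722]
tcp_rot: [[-0.743, 0.669, -0.001], [0.669, 0.743, 0.0], [0.001, -0.001, -1.0]]
force: [0.9, 1.0, -0.4]
opening: 0.997
grasp_force: 0.0
```

```bash
python3 w.py tape_measure .456 .106 138; python3 go.py .456 .106 .15 48; cp $(ls -t pics/w_*|head -1) pics/w5.png
```

```text
predicted px [317.07888092 174.67220472] [(0.58, [0.452, 0.109, 0.057]), (0.58, [0.372, 0.145, 0.043])]
[(np.float64(0.019), np.float64(0.4557), np.float64(0.1074), 142.4), (np.float64(0.019), np.float64(0.4556), np.float64(0.1074), 142.1)]
row [0.0007, -0.0018, 0.0226, -0.0, -0.0, 0.0] j6~-35 rows 0.5 t 13.35 pos [0.4577 0.1069 0.1726] cur 48.0 open 87.1 gf 0.0
```

View pics/w5.png

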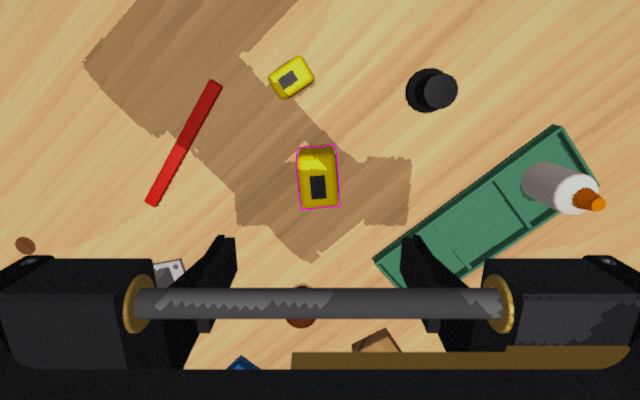

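The tape is at (318,177) with the outline on it, the small tape is well ahead and clear, and the glue stands in its end pocket. I'll grip at psi 52.

```bash
python3 go.py .4557 .1074 .003 52
```

```text
row [0.0018, -0.0009, 0.1696, -0.0, -0.0, -4.0] j6~-39 rows 4.1 t 13.35 pos [0.4577 0.1069 0.1726] cur 48.0 open 87.1 gf 0.0
```

Scaled: -4 degrees / 180 = -0.0222.

Call:
{"method": "play_rows", "body": {"motion": [[[0.002, -0.001, 0.04, 0, 0, -0.0222], [0.002, -0.001, 0.08, 0, 0, -0.0222], [0.002, -0.001, 0.115, 0, 0, -0.0222], [0.002, -0.001, 0.145, 0, 0, -0.0222], [0.002, -0.001, 0.16, 0, 0, -0.0222], [0.002, -0.001, 0.168, 0, 0, -0.0222], [0.002, -0.001, 0.168, 0, 0, -0.0222]]], "fingers": 0.075}}

```text
time_s: 13.93
position: [0.4545, 0.1072, 0.0033]
tcp_rot: [[-0.788, 0.615, -0.003], [0.615, 0.788, 0.0], [0.003, -0.002, -1.0]]
force: [-0.6, -0.5, 0.3]
opening: 0.863
grasp_force: 0.0
```

Call:
{"method": "play_rows", "body": {"motion": [[[0, 0, 0, 0, 0, 0], [0, 0, 0, 0, 0, 0], [0, 0, 0, 0, 0, 0], [0, 0, 0, 0, 0, 0], [0, 0, 0, 0, 0, 0], [0, 0, 0, 0, 0, 0], [0, 0, 0, 0, 0, 0], [0, 0, 0, 0, 0, 0]]], "fingers": 0.028}}

```text
time_s: 14.6
position: [0.4557, 0.1071, 0.0054]
tcp_rot: [[-0.788, 0.616, 0.001], [0.616, 0.788, 0.0], [-0.001, 0.001, -1.0]]
force: [-0.2, 0.1, 3.9]
opening: 0.411
grasp_force: 30.0
```

Call:
{"method": "play_rows", "body": {"motion": [[[0, 0, 0, 0, 0, 0], [0, 0, 0, 0, 0, 0]]]}}

```text
time_s: 14.77
position: [0.4557, 0.107, 0.0054]
tcp_rot: [[-0.788, 0.616, 0.001], [0.616, 0.788, 0.0], [-0.001, 0.001, -1.0]]
force: [0.8, 0.1, 5.2]
opening: 0.41
grasp_force: 30.0
```

Call:
{"method": "play_rows", "body": {"motion": [[[0, 0, -0.02, 0, 0, 0], [0, 0, -0.05, 0, 0, 0], [0, 0, -0.06, 0, 0, 0], [0, 0, -0.06, 0, 0, 0]]]}}

```text
time_s: 15.1
position: [0.4566, 0.107, 0.0667]
tcp_rot: [[-0.788, 0.615, 0.004], [0.615, 0.788, -0.0], [-0.003, 0.002, -1.0]]
force: [0.5, 0.1, -1.1]
opening: 0.413
grasp_force: 30.0
```

```bash
python3 go.py .6148 .122 .065 90
```

```text
row [-0.1155, 0.1091, 0.0024, 0.1, 0.2, -38.0] j6~-79 rows 5.3 t 15.1 pos [0.4566 0.107  0.0667] cur 52.0 open 35.9 gf 30.0
```

Scaled: -38 degrees / 180 = -0.2111.

Call:
{"method": "play_rows", "body": {"motion": [[[-0.015, 0.014, 0, 0, 0, -0.0278], [-0.035, 0.033, 0, 0, 0, -0.0556], [-0.055, 0.052, 0, 0, 0, -0.0889], [-0.075, 0.071, 0, 0, 0, -0.1222], [-0.095, 0.09, 0, 0, 0, -0.1556], [-0.11, 0.104, 0, 0, 0, -0.1889], [-0.1155, 0.109, 0, 0, 0, -0.2111], [-0.1155, 0.109, 0, 0, 0, -0.2111]]]}}

```text
time_s: 15.77
position: [0.6151, 0.1217, 0.0631]
tcp_rot: [[-1.0, -0.001, 0.0], [-0.001, 1.0, -0.0], [-0.0, -0.0, -1.0]]
force: [-0.1, 0.1, -2.6]
opening: 0.412
grasp_force: 30.0
```

Call:
{"method": "play_rows", "body": {"motion": [[[0, 0, 0, 0, 0, 0], [0, 0, 0, 0, 0, 0], [0, 0, 0, 0, 0, 0]]]}}

```text
time_s: 16.02
position: [0.6114, 0.1218, 0.0641]
tcp_rot: [[-1.0, 0.001, -0.003], [0.001, 1.0, -0.0], [0.003, -0.0, -1.0]]
force: [-0.1, -0.2, -2.3]
opening: 0.411
grasp_force: 30.0
```

```bash
python3 go.py .6148 .122 .011 90
```

```text
row [-0.0036, 0.0002, 0.0531, -0.0, -0.2, -0.0] j6~-79 rows 1.3 t 16.0167 pos [0.6114 0.1218 0.0641] cur 90.0 open 35.8 gf 30.0
```

Call:
{"method": "play_rows", "body": {"motion": [[[-0.002, 0, 0.02, 0, 0, 0], [-0.002, 0, 0.036, 0, 0, 0], [-0.002, 0, 0.046, 0, 0, 0], [-0.002, 0, 0.051, 0, 0, 0], [-0.002, 0, 0.053, 0, 0, 0], [-0.002, 0, 0.053, 0, 0, 0], [-0.002, 0, 0.053, 0, 0, 0]]]}}

```text
time_s: 16.6
position: [0.6158, 0.1218, 0.0126]
tcp_rot: [[-1.0, -0.0, 0.001], [-0.0, 1.0, 0.0], [-0.001, 0.0, -1.0]]
force: [0.0, 0.5, -0.7]
opening: 0.411
grasp_force: 30.0
```

Call:
{"method": "play_rows", "body": {"motion": [[[0, 0, 0, 0, 0, 0], [0, 0, 0, 0, 0, 0], [0, 0, 0, 0, 0, 0], [0, 0, 0, 0, 0, 0], [0, 0, 0, 0, 0, 0], [0, 0, 0, 0, 0, 0]]], "fingers": 0.056}}

```text
time_s: 17.1
position: [0.6156, 0.1218, 0.0122]
tcp_rot: [[-1.0, -0.0, 0.0], [-0.0, 1.0, -0.0], [-0.0, -0.0, -1.0]]
force: [1.4, -0.8, 0.4]
opening: 0.634
grasp_force: 0.0
```

Call:
{"method": "play_rows", "body": {"motion": [[[0, 0, -0.02, 0, 0, 0], [0, 0, -0.05, 0, 0, 0], [0, 0, -0.09, 0, 0, 0], [0, 0, -0.13, 0, 0, 0], [0, 0, -0.15, 0, 0, 0], [0, 0, -0.15, 0, 0, 0]]], "fingers": 0.087}}

```text
time_s: 17.6
position: [0.6195, 0.122, 0.1682]
tcp_rot: [[-1.0, -0.0, 0.012], [-0.0, 1.0, 0.0], [-0.012, 0.0, -1.0]]
force: [-0.0, -0.4, 0.1]
opening: 0.966
grasp_force: 0.0
```

```bash
python3 w.py tape_measure .6148 .122 0; python3 go.py .468 .2355 .165 50
```

```text
predicted px [317.83644935 170.12333056] [(0.85, [0.608, 0.119, 0.061])]
[(np.float64(0.022), np.float64(0.6168), np.float64(0.1224), 0.2), (np.float64(0.022), np.float64(0.617), np.float64(0.1225), 0.7)]
row [0.1465, 0.1137, -0.0035, -0.0, -0.1, 40.0] j6~-23 rows 5.6 t 17.75 pos [0.6145 0.1218 0.1613] cur 90.0 open 86.4 gf 0.0
```

Scaled: 40 degrees / 180 = 0.2222.

Call:
{"method": "play_rows", "body": {"motion": [[[0.1465, 0.1137, -0.01, 0, 0, 0.2222], [0.1465, 0.1137, -0.01, 0, 0, 0.2222], [0.1465, 0.1137, -0.01, 0, 0, 0.2222], [0.1465, 0.1137, -0.01, 0, 0, 0.2222], [0.1465, 0.1137, -0.01, 0, 0, 0.2222], [0.1465, 0.1137, -0.01, 0, 0, 0.2222], [0.1465, 0.1137, -0.01, 0, 0, 0.2222], [0.1465, 0.1137, -0.01, 0, 0, 0.2222]]]}}

```text
time_s: 18.42
position: [0.468, 0.2354, 0.1705]
tcp_rot: [[-0.768, 0.641, -0.003], [0.641, 0.768, -0.001], [0.002, -0.002, -1.0]]
force: [-0.5, 0.1, 0.2]
opening: 1.003
grasp_force: 0.0
```

Call:
{"method": "play_rows", "body": {"motion": [[[0, 0, 0, 0, 0, 0], [0, 0, 0, 0, 0, 0], [0, 0, 0, 0, 0, 0]]]}}

```text
time_s: 18.67
position: [0.4693, 0.2349, 0.1714]
tcp_rot: [[-0.766, 0.643, -0.001], [0.643, 0.766, -0.0], [0.0, -0.001, -1.0]]
force: [0.1, -0.5, -0.3]
opening: 0.998
grasp_force: 0.0
```

```bash
python3 w.py black_foot .468 .2355; python3 go.py .468 .2355 .0 50; cp $(ls -t pics/w_*|head -1) pics/w6.png
```

```text
predicted px [318.45451621 174.15012109] [(0.74, [0.465, 0.241, 0.044])]
[(np.float64(0.004), np.float64(0.4684), np.float64(0.2393), 0.0)]
row [0.0012, -0.0005, 0.1718, -0.0, -0.0, -0.0] j6~-23 rows 4.1 t 18.8167 pos [0.4692 0.2351 0.1718] cur 50.0 open 87.1 gf 0.0
```

View pics/w6.png

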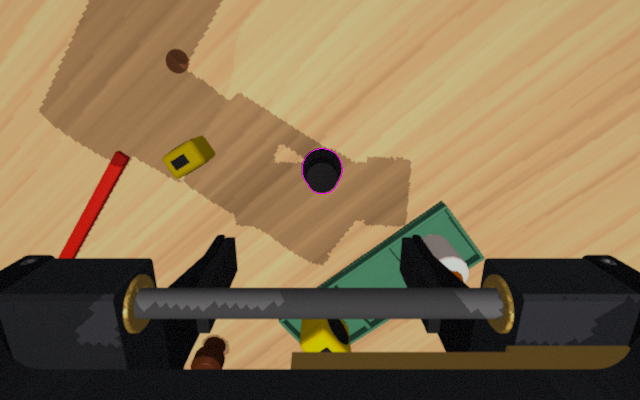

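The black foot is at (322,171) with the outline on it, and its surroundings are clear.

Call:
{"method": "play_rows", "body": {"motion": [[[0.0033, 0.0027, 0.04, 0, 0, 0], [0.0033, 0.0027, 0.08, 0, 0, 0], [0.0033, 0.0027, 0.115, 0, 0, 0], [0.0033, 0.0027, 0.145, 0, 0, 0], [0.0033, 0.0027, 0.164, 0, 0, 0], [0.0033, 0.0027, 0.173, 0, 0, 0], [0.0033, 0.0027, 0.173, 0, 0, 0]]], "fingers": 0.075}}

```text
time_s: 19.4
position: [0.467, 0.2392, -0.0029]
tcp_rot: [[-0.766, 0.643, -0.004], [0.643, 0.766, -0.001], [0.002, -0.003, -1.0]]
force: [0.0, 1.0, -0.6]
opening: 0.87
grasp_force: 0.0
```

Call:
{"method": "play_rows", "body": {"motion": [[[0, 0, 0, 0, 0, 0], [0, 0, 0, 0, 0, 0], [0, 0, 0, 0, 0, 0], [0, 0, 0, 0, 0, 0], [0, 0, 0, 0, 0, 0], [0, 0, 0, 0, 0, 0], [0, 0, 0, 0, 0, 0], [0, 0, 0, 0, 0, 0]]], "fingers": 0.02}}

```text
time_s: 20.07
position: [0.4682, 0.2397, -0.0008]
tcp_rot: [[-0.766, 0.643, 0.0], [0.643, 0.766, 0.0], [-0.0, 0.0, -1.0]]
force: [0.5, 0.9, 0.1]
opening: 0.344
grasp_force: 0.6
```

Call:
{"method": "play_rows", "body": {"motion": [[[0, 0, 0, 0, 0, 0], [0, 0, 0, 0, 0, 0], [0, 0, 0, 0, 0, 0]]]}}

```text
time_s: 20.32
position: [0.4682, 0.2397, -0.0008]
tcp_rot: [[-0.766, 0.643, 0.0], [0.643, 0.766, 0.0], [-0.0, 0.0, -1.0]]
force: [-0.9, 0.8, 3.0]
opening: 0.329
grasp_force: 30.3
```

Call:
{"method": "play_rows", "body": {"motion": [[[0, 0, -0.02, 0, 0, 0], [0, 0, -0.05, 0, 0, 0], [0, 0, -0.08, 0, 0, 0], [0, 0, -0.085, 0, 0, 0], [0, 0, -0.085, 0, 0, 0]]]}}

```text
time_s: 20.73
position: [0.4696, 0.2401, 0.0857]
tcp_rot: [[-0.766, 0.643, 0.005], [0.643, 0.766, 0.001], [-0.003, 0.004, -1.0]]
force: [-0.0, 1.2, -0.2]
opening: 0.327
grasp_force: 30.3
```

```bash
python3 go.py .6166 .198 .085 0
```

```text
row [-0.1397, 0.0622, 0.0013, 0.3, 0.0, 50.0] j6~18 rows 7.0 t 20.7333 pos [0.4696 0.2401 0.0857] cur 50.0 open 28.4 gf 30.3
```

Scaled: 50 degrees / 180 = 0.2778.

Call:
{"method": "play_rows", "body": {"motion": [[[-0.012, 0.006, 0, 0, 0, 0.0389], [-0.03, 0.014, 0, 0, 0, 0.0778], [-0.055, 0.025, 0, 0, 0, 0.1167], [-0.08, 0.036, 0, 0, 0, 0.1556], [-0.105, 0.047, 0, 0, 0, 0.1944], [-0.125, 0.056, 0, 0, 0, 0.2333], [-0.137, 0.061, 0, 0, 0, 0.2722], [-0.1397, 0.062, 0, 0, 0, 0.2778]]]}}

```text
time_s: 21.4
position: [0.6169, 0.1961, 0.0817]
tcp_rot: [[0.004, 1.0, -0.0], [1.0, -0.004, -0.0], [-0.0, -0.0, -1.0]]
force: [-0.6, -0.4, -1.2]
opening: 0.333
grasp_force: 30.3
```

Call:
{"method": "play_rows", "body": {"motion": [[[0, 0, 0, 0, 0, 0], [0, 0, 0, 0, 0, 0], [0, 0, 0, 0, 0, 0], [0, 0, 0, 0, 0, 0]]]}}

```text
time_s: 21.73
position: [0.6134, 0.1979, 0.0835]
tcp_rot: [[-0.002, 1.0, -0.002], [1.0, 0.002, -0.0], [-0.0, -0.002, -1.0]]
force: [0.5, 0.3, -0.4]
opening: 0.329
grasp_force: 30.3
```

```bash
python3 go.py .6166 .198 .004 0
```

```text
row [0.0001, 0.0034, 0.0795, -0.1, 0.0, 0.1] j6~18 rows 1.9 t 21.7333 pos [0.6134 0.1979 0.0835] cur 0.1 open 28.6 gf 30.3
```

Call:
{"method": "play_rows", "body": {"motion": [[[0, 0.002, 0.025, 0, 0, 0], [0, 0.002, 0.05, 0, 0, 0], [0, 0.002, 0.065, 0, 0, 0], [0, 0.002, 0.074, 0, 0, 0], [0, 0.002, 0.078, 0, 0, 0], [0, 0.002, 0.079, 0, 0, 0], [0, 0.002, 0.079, 0, 0, 0]]]}}

```text
time_s: 22.32
position: [0.6174, 0.1976, 0.0055]
tcp_rot: [[-0.001, 1.0, 0.001], [1.0, 0.001, 0.0], [0.0, 0.001, -1.0]]
force: [-0.3, -0.3, -0.8]
opening: 0.326
grasp_force: 30.3
```

Call:
{"method": "play_rows", "body": {"motion": [[[0, 0, 0, 0, 0, 0], [0, 0, 0, 0, 0, 0], [0, 0, 0, 0, 0, 0], [0, 0, 0, 0, 0, 0], [0, 0, 0, 0, 0, 0], [0, 0, 0, 0, 0, 0]]], "fingers": 0.056}}

```text
time_s: 22.82
position: [0.6171, 0.1974, 0.0052]
tcp_rot: [[-0.0, 1.0, 0.0], [1.0, 0.0, 0.0], [0.0, 0.0, -1.0]]
force: [-0.1, 0.3, 0.9]
opening: 0.627
grasp_force: 0.0
```

Call:
{"method": "play_rows", "body": {"motion": [[[0, 0, -0.02, 0, 0, 0], [0, 0, -0.05, 0, 0, 0], [0, 0, -0.09, 0, 0, 0], [0, 0, -0.13, 0, 0, 0], [0, 0, -0.16, 0, 0, 0], [0, 0, -0.16, 0, 0, 0]]], "fingers": 0.087}}

```text
time_s: 23.32
position: [0.622, 0.1983, 0.173]
tcp_rot: [[-0.0, 1.0, 0.015], [1.0, 0.0, 0.002], [0.002, 0.015, -1.0]]
force: [1.3, -0.0, -0.6]
opening: 0.97
grasp_force: 0.0
```

```bash
python3 w.py black_foot .6166 .198; python3 go.py .471 -.247 .165 90; cp $(ls -t pics/w_*|head -1) pics/w7.png
```

```text
predicted px [311.81073283 174.83893536] [(0.61, [0.619, 0.196, 0.048])]
[(np.float64(0.003), np.float64(0.6169), np.float64(0.1955), 0.0)]
row [-0.4443, -0.1455, 0.0, -0.0, 0.0, 90.0] j6~62 rows 12.6 t 23.4667 pos [0.6165 0.1973 0.1649] cur 0.0 open 86.2 gf 0.0
```

View pics/w7.png

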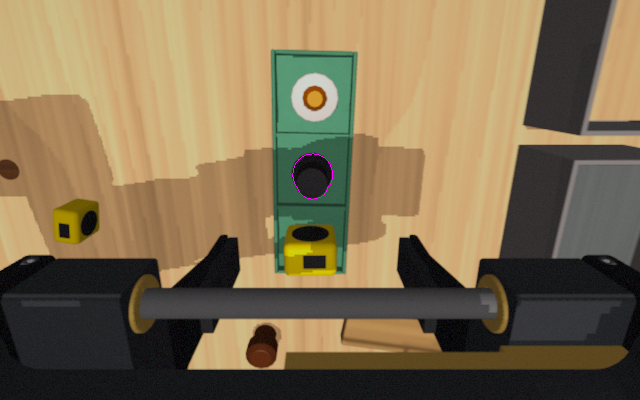

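The green tray is complete: bottle (315,97), foot (312,175) and tape (312,250), all upright and one to a pocket. Now the beech knob.

Scaled: 90 degrees / 180 = 0.5.

Call:
{"method": "play_rows", "body": {"motion": [[[-0.444, -0.1455, -0.01, 0, 0, 0.5], [-0.444, -0.1455, -0.01, 0, 0, 0.5], [-0.444, -0.1455, -0.01, 0, 0, 0.5], [-0.444, -0.1455, -0.01, 0, 0, 0.5], [-0.444, -0.1455, -0.01, 0, 0, 0.5], [-0.444, -0.1455, -0.01, 0, 0, 0.5], [-0.444, -0.1455, -0.01, 0, 0, 0.5], [-0.444, -0.1455, -0.01, 0, 0, 0.5]]]}}

```text
time_s: 24.13
position: [0.5108, -0.1202, 0.17]
tcp_rot: [[0.845, 0.535, -0.004], [0.535, -0.845, 0.002], [-0.003, -0.004, -1.0]]
force: [0.9, -0.1, -0.3]
opening: 1.001
grasp_force: 0.0
```

```bash
python3 go.py .471 -.247 .17 90
```

```text
row [-0.1015, 0.0858, -0.0001, -0.2, 0.2, 32.4] j6~62 rows 4.5 t 24.1333 pos [ 0.5108 -0.1202  0.17  ] cur -57.6 open 87.1 gf 0.0
```

Scaled: 32.4 degrees / 180 = 0.18.

Call:
{"method": "play_rows", "body": {"motion": [[[-0.1015, 0.086, 0, 0, 0, 0.18], [-0.1015, 0.086, 0, 0, 0, 0.18], [-0.1015, 0.086, 0, 0, 0, 0.18], [-0.1015, 0.086, 0, 0, 0, 0.18], [-0.1015, 0.086, 0, 0, 0, 0.18], [-0.1015, 0.086, 0, 0, 0, 0.18], [-0.1015, 0.086, 0, 0, 0, 0.18], [-0.1015, 0.086, 0, 0, 0, 0.18]]]}}

```text
time_s: 24.8
position: [0.4737, -0.2454, 0.1709]
tcp_rot: [[1.0, 0.008, -0.002], [0.008, -1.0, 0.002], [-0.002, -0.002, -1.0]]
force: [0.5, -0.0, 0.4]
opening: 1.005
grasp_force: 0.0
```

```bash
python3 w.py beech_knob .471 -.247; python3 go.py .471 -.247 -.003 90; cp $(ls -t pics/w_*|head -1) pics/w8.png
```

```text
predicted px [320.1512373  175.52262094] [(0.77, [0.399, -0.204, 0.04]), (0.72, [0.47, -0.248, 0.042])]
[(np.float64(0.012), np.float64(0.4683), np.float64(-0.2458), 0.0)]
row [-0.0032, 0.0015, 0.1747, -0.0, 0.0, 0.4] j6~62 rows 4.2 t 24.95 pos [ 0.4744 -0.2456  0.1717] cur -89.6 open 86.9 gf 0.0
```

View pics/w8.png

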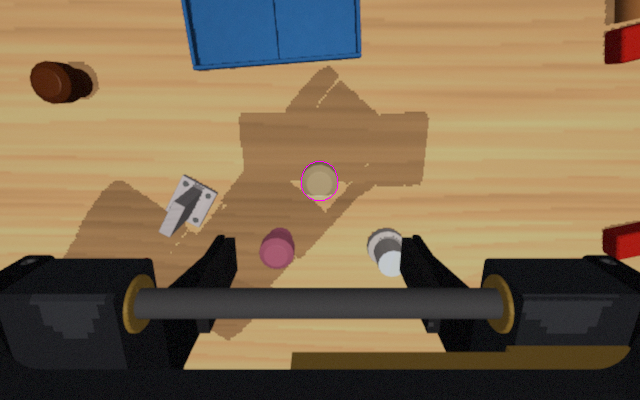

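The beech knob is at (320,181), and the pink one at (277,248) and the metal foot at (386,250) are clear of the finger path.

Call:
{"method": "play_rows", "body": {"motion": [[[-0.006, 0, 0.04, 0, 0, 0], [-0.006, 0, 0.08, 0, 0, 0], [-0.006, 0, 0.115, 0, 0, 0], [-0.006, 0, 0.145, 0, 0, 0], [-0.006, 0, 0.165, 0, 0, 0], [-0.006, 0, 0.1745, 0, 0, 0], [-0.006, 0, 0.1745, 0, 0, 0]]], "fingers": 0.064}}

```text
time_s: 25.53
position: [0.4674, -0.2453, -0.0043]
tcp_rot: [[1.0, 0.007, -0.003], [0.007, -1.0, 0.003], [-0.003, -0.003, -1.0]]
force: [-0.2, -0.6, 0.5]
opening: 0.739
grasp_force: 0.0
```

Call:
{"method": "play_rows", "body": {"motion": [[[0, 0, 0, 0, 0, 0], [0, 0, 0, 0, 0, 0], [0, 0, 0, 0, 0, 0], [0, 0, 0, 0, 0, 0], [0, 0, 0, 0, 0, 0], [0, 0, 0, 0, 0, 0], [0, 0, 0, 0, 0, 0], [0, 0, 0, 0, 0, 0]]], "fingers": 0.026}}

```text
time_s: 26.2
position: [0.4688, -0.2469, -0.0015]
tcp_rot: [[1.0, 0.006, 0.001], [0.006, -1.0, -0.001], [0.001, 0.001, -1.0]]
force: [-0.3, 1.2, 5.7]
opening: 0.403
grasp_force: 30.0
```

Call:
{"method": "play_rows", "body": {"motion": [[[0, 0, 0, 0, 0, 0], [0, 0, 0, 0, 0, 0]]]}}

```text
time_s: 26.37
position: [0.4688, -0.2469, -0.0015]
tcp_rot: [[1.0, 0.006, 0.001], [0.006, -1.0, -0.001], [0.001, 0.001, -1.0]]
force: [-1.4, 0.6, 6.0]
opening: 0.399
grasp_force: 30.0
```

Call:
{"method": "play_rows", "body": {"motion": [[[0, 0, -0.02, 0, 0, 0], [0, 0, -0.05, 0, 0, 0], [0, 0, -0.06, 0, 0, 0], [0, 0, -0.06, 0, 0, 0], [0, 0, -0.06, 0, 0, 0]]]}}

```text
time_s: 26.78
position: [0.4685, -0.2467, 0.0578]
tcp_rot: [[1.0, 0.006, 0.001], [0.006, -1.0, -0.001], [0.001, 0.001, -1.0]]
force: [-0.6, 0.9, -1.3]
opening: 0.403
grasp_force: 30.0
```

```bash
python3 go.py .6187 -.2418 .06 90
```

```text
row [0.1503, -0.0041, -0.0021, 0.0, -0.1, 0.3] j6~69 rows 3.6 t 26.7833 pos [ 0.4685 -0.2467  0.0578] cur -89.7 open 35.1 gf 30.0
```

Call:
{"method": "play_rows", "body": {"motion": [[[0.02, 0, 0, 0, 0, 0], [0.055, -0.002, 0, 0, 0, 0], [0.09, -0.003, 0, 0, 0, 0], [0.12, -0.004, 0, 0, 0, 0], [0.14, -0.004, 0, 0, 0, 0], [0.15, -0.004, 0, 0, 0, 0], [0.15, -0.004, 0, 0, 0, 0], [0.15, -0.004, 0, 0, 0, 0]]]}}

```text
time_s: 27.45
position: [0.617, -0.2408, 0.0553]
tcp_rot: [[1.0, 0.006, -0.004], [0.006, -1.0, 0.002], [-0.004, -0.002, -1.0]]
force: [-0.2, -0.2, -0.0]
opening: 0.402
grasp_force: 30.0
```

```bash
python3 go.py .6187 -.2418 .004 90
```

```text
row [0.0019, 0.0011, 0.0513, -0.1, 0.2, 0.4] j6~69 rows 1.2 t 27.45 pos [ 0.617  -0.2408  0.0553] cur -89.6 open 35.0 gf 30.0
```

Call:
{"method": "play_rows", "body": {"motion": [[[0, 0.001, 0.02, 0, 0, 0], [0, 0.001, 0.035, 0, 0, 0], [0, 0.001, 0.045, 0, 0, 0], [0, 0.001, 0.05, 0, 0, 0], [0, 0.001, 0.051, 0, 0, 0], [0, 0.001, 0.051, 0, 0, 0], [0, 0.001, 0.051, 0, 0, 0]]]}}

```text
time_s: 28.03
position: [0.6186, -0.2431, 0.0072]
tcp_rot: [[1.0, 0.005, 0.001], [0.005, -1.0, -0.001], [0.001, 0.001, -1.0]]
force: [-0.4, 0.5, -0.9]
opening: 0.404
grasp_force: 30.0
```

Call:
{"method": "play_rows", "body": {"motion": [[[0, 0, 0, 0, 0, 0], [0, 0, 0, 0, 0, 0], [0, 0, 0, 0, 0, 0], [0, 0, 0, 0, 0, 0], [0, 0, 0, 0, 0, 0]]], "fingers": 0.056}}

```text
time_s: 28.45
position: [0.6185, -0.2428, 0.0069]
tcp_rot: [[1.0, 0.006, 0.001], [0.006, -1.0, -0.0], [0.001, 0.0, -1.0]]
force: [0.6, 0.2, 0.3]
opening: 0.621
grasp_force: 0.0
```

Call:
{"method": "play_rows", "body": {"motion": [[[0, 0, -0.02, 0, 0, 0], [0, 0, -0.05, 0, 0, 0], [0, 0, -0.09, 0, 0, 0], [0, 0, -0.13, 0, 0, 0], [0, 0, -0.165, 0, 0, 0], [0, 0, -0.165, 0, 0, 0]]], "fingers": 0.087}}

```text
time_s: 28.95
position: [0.6233, -0.2454, 0.1807]
tcp_rot: [[1.0, 0.006, 0.015], [0.006, -1.0, -0.009], [0.015, 0.009, -1.0]]
force: [2.0, 0.5, 0.8]
opening: 0.969
grasp_force: 0.0
```

```bash
python3 w.py beech_knob .6187 -.2418; python3 go.py .4375 -.1105 .17 57
```

```text
predicted px [313.43921378 177.40511975] [(0.71, [0.406, -0.198, 0.036]), (0.61, [0.619, -0.244, 0.048])]
[(np.float64(0.025), np.float64(0.6173), np.float64(-0.2429), 0.0)]
row [-0.1798, -0.133, 0.0018, 0.0, -0.0, 33.3] j6~109 rows 5.4 t 29.1 pos [ 0.618  -0.2425  0.1719] cur -89.7 open 86.9 gf 0.0
```

Scaled: 33.3 degrees / 180 = 0.185.

Call:
{"method": "play_rows", "body": {"motion": [[[-0.18, -0.133, 0, 0, 0, 0.185], [-0.18, -0.133, 0, 0, 0, 0.185], [-0.18, -0.133, 0, 0, 0, 0.185], [-0.18, -0.133, 0, 0, 0, 0.185], [-0.18, -0.133, 0, 0, 0, 0.185], [-0.18, -0.133, 0, 0, 0, 0.185], [-0.18, -0.133, 0, 0, 0, 0.185], [-0.18, -0.133, 0, 0, 0, 0.185]]]}}

```text
time_s: 29.77
position: [0.4364, -0.1099, 0.1706]
tcp_rot: [[0.839, -0.544, -0.002], [-0.544, -0.839, 0.001], [-0.002, 0.0, -1.0]]
force: [-0.0, -0.1, 0.9]
opening: 0.997
grasp_force: 0.0
```

Call:
{"method": "play_rows", "body": {"motion": [[[0, 0, 0, 0, 0, 0], [0, 0, 0, 0, 0, 0], [0, 0, 0, 0, 0, 0]]]}}

```text
time_s: 30.02
position: [0.4388, -0.1117, 0.1713]
tcp_rot: [[0.839, -0.545, 0.0], [-0.545, -0.839, -0.0], [0.001, -0.0, -1.0]]
force: [-0.4, -0.2, 0.8]
opening: 1.0
grasp_force: 0.0
```

```bash
python3 w.py t_bracket .4375 -.1105 146; python3 go.py .4375 -.1105 .002 57; cp $(ls -t pics/w_*|head -1) pics/w9.png
```

```text
predicted px [317.27554261 174.99381113] [(0.79, [0.443, -0.11, 0.006])]
[(np.float64(0.006), np.float64(0.4367), np.float64(-0.1086), 149.6), (np.float64(0.006), np.float64(0.4368), np.float64(-0.1087), 149.6)]
row [-0.0009, -0.0003, 0.1694, 0.0, -0.0, -0.0] j6~109 rows 4.1 t 30.1667 pos [ 0.4381 -0.1112  0.1714] cur -123.0 open 87.2 gf 0.0
```

View pics/w9.png

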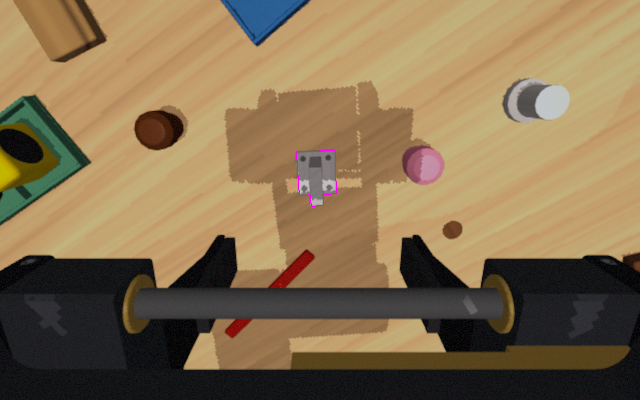

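The bracket is at (317,178) with the outline on it, and the pink knob at (424,165) is clear of the fingers.

Scaled: -2.5 degrees / 180 = -0.0139.

Call:
{"method": "play_rows", "body": {"motion": [[[-0.0026, -0.0014, 0.04, 0, 0, -0.0139], [-0.0026, -0.0014, 0.08, 0, 0, -0.0139], [-0.0026, -0.0014, 0.115, 0, 0, -0.0139], [-0.0026, -0.0014, 0.145, 0, 0, -0.0139], [-0.0026, -0.0014, 0.16, 0, 0, -0.0139], [-0.0026, -0.0014, 0.168, 0, 0, -0.0139], [-0.0026, -0.0014, 0.168, 0, 0, -0.0139]]], "fingers": 0.055}}

```text
time_s: 30.75
position: [0.4356, -0.108, 0.002]
tcp_rot: [[0.862, -0.508, -0.003], [-0.508, -0.862, 0.001], [-0.003, 0.0, -1.0]]
force: [-0.2, -0.4, 0.0]
opening: 0.648
grasp_force: 0.0
```

Call:
{"method": "play_rows", "body": {"motion": [[[0, 0, 0, 0, 0, 0], [0, 0, 0, 0, 0, 0], [0, 0, 0, 0, 0, 0], [0, 0, 0, 0, 0, 0], [0, 0, 0, 0, 0, 0], [0, 0, 0, 0, 0, 0], [0, 0, 0, 0, 0, 0], [0, 0, 0, 0, 0, 0]]], "fingers": 0.004}}

```text
time_s: 31.42
position: [0.4363, -0.1081, 0.0038]
tcp_rot: [[0.862, -0.507, 0.0], [-0.507, -0.862, -0.0], [0.0, -0.0, -1.0]]
force: [0.4, 0.6, 2.9]
opening: 0.136
grasp_force: 30.0
```

Call:
{"method": "play_rows", "body": {"motion": [[[0, 0, 0, 0, 0, 0], [0, 0, 0, 0, 0, 0], [0, 0, 0, 0, 0, 0]]]}}

```text
time_s: 31.67
position: [0.4363, -0.1082, 0.0038]
tcp_rot: [[0.862, -0.507, 0.0], [-0.507, -0.862, -0.0], [0.0, -0.0, -1.0]]
force: [0.1, 0.5, 5.3]
opening: 0.134
grasp_force: 30.0
```

Call:
{"method": "play_rows", "body": {"motion": [[[0, 0, -0.02, 0, 0, 0], [0, 0, -0.05, 0, 0, 0], [0, 0, -0.06, 0, 0, 0], [0, 0, -0.06, 0, 0, 0], [0, 0, -0.06, 0, 0, 0]]]}}

```text
time_s: 32.08
position: [0.4361, -0.1081, 0.0635]
tcp_rot: [[0.862, -0.507, 0.0], [-0.507, -0.862, -0.0], [0.0, 0.0, -1.0]]
force: [-0.1, -0.6, -2.0]
opening: 0.133
grasp_force: 30.0
```

```bash
python3 go.py .6123 -.166 .063 95
```

```text
row [0.1812, -0.0395, 0.0006, 0.0, -0.0, -35.5] j6~70 rows 5.0 t 32.0833 pos [ 0.4361 -0.1081  0.0635] cur -120.5 open 11.5 gf 30.0
```

Scaled: -35.5 degrees / 180 = -0.1972.

Call:
{"method": "play_rows", "body": {"motion": [[[0.015, -0.003, 0, 0, 0, -0.0278], [0.045, -0.01, 0, 0, 0, -0.0556], [0.08, -0.018, 0, 0, 0, -0.0889], [0.115, -0.025, 0, 0, 0, -0.1222], [0.145, -0.032, 0, 0, 0, -0.1556], [0.168, -0.037, 0, 0, 0, -0.1833], [0.178, -0.039, 0, 0, 0, -0.1972], [0.181, -0.0395, 0, 0, 0, -0.1972]]]}}

```text
time_s: 32.75
position: [0.6134, -0.1665, 0.0611]
tcp_rot: [[0.996, 0.088, -0.001], [0.088, -0.996, 0.0], [-0.001, -0.0, -1.0]]
force: [-0.2, -0.6, -3.1]
opening: 0.136
grasp_force: 30.0
```

Call:
{"method": "play_rows", "body": {"motion": [[[0, 0, 0, 0, 0, 0], [0, 0, 0, 0, 0, 0], [0, 0, 0, 0, 0, 0]]]}}

```text
time_s: 33.0
position: [0.61, -0.1649, 0.0624]
tcp_rot: [[0.996, 0.087, -0.004], [0.087, -0.996, 0.002], [-0.004, -0.002, -1.0]]
force: [-0.2, 0.3, -2.2]
opening: 0.128
grasp_force: 30.0
```

```bash
python3 go.py .6123 -.166 .0085 95
```

```text
row [0.0024, 0.0014, 0.0539, -0.1, 0.2, -0.0] j6~70 rows 1.3 t 33.0 pos [ 0.61   -0.1649  0.0624] cur -85.0 open 11.2 gf 30.0
```

Call:
{"method": "play_rows", "body": {"motion": [[[0, 0.001, 0.02, 0, 0, 0], [0, 0.001, 0.036, 0, 0, 0], [0, 0.001, 0.046, 0, 0, 0], [0, 0.001, 0.051, 0, 0, 0], [0, 0.001, 0.053, 0, 0, 0], [0, 0.001, 0.053, 0, 0, 0], [0, 0.001, 0.053, 0, 0, 0]]]}}

```text
time_s: 33.58
position: [0.6127, -0.1671, 0.0112]
tcp_rot: [[0.996, 0.087, 0.001], [0.087, -0.996, -0.0], [0.001, 0.001, -1.0]]
force: [-1.7, 0.5, -2.7]
opening: 0.134
grasp_force: 30.0
```

Call:
{"method": "play_rows", "body": {"motion": [[[0, 0, 0, 0, 0, 0], [0, 0, 0, 0, 0, 0], [0, 0, 0, 0, 0, 0], [0, 0, 0, 0, 0, 0], [0, 0, 0, 0, 0, 0]]], "fingers": 0.036}}

```text
time_s: 34.0
position: [0.6126, -0.1671, 0.0111]
tcp_rot: [[0.996, 0.087, 0.001], [0.087, -0.996, -0.0], [0.001, 0.001, -1.0]]
force: [-0.7, 0.0, -0.5]
opening: 0.385
grasp_force: 0.0
```

Call:
{"method": "play_rows", "body": {"motion": [[[0, 0, -0.02, 0, 0, 0], [0, 0, -0.05, 0, 0, 0], [0, 0, -0.09, 0, 0, 0], [0, 0, -0.13, 0, 0, 0], [0, 0, -0.165, 0, 0, 0], [0, 0, -0.165, 0, 0, 0]]]}}

```text
time_s: 34.5
position: [0.6174, -0.1691, 0.1843]
tcp_rot: [[0.996, 0.088, 0.015], [0.088, -0.996, -0.007], [0.015, 0.008, -1.0]]
force: [0.8, -0.5, 0.5]
opening: 0.42
grasp_force: 0.0
```

```bash
python3 - <<'E'
from fit import *
a=imaging.capture("wrist")["frame"][:, 160:480]; b=imaging.capture("scene")["frame"][90:330,150:450]
b=cv2.resize(b,(480,384),interpolation=cv2.INTER_CUBIC); b=np.vstack([b,np.zeros((16,480,3),np.uint8)])
cv2.imwrite("pics/end.png",np.hstack([a,b])[:,:,::-1])
E
```

```text
(no output)
```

View pics/end.png

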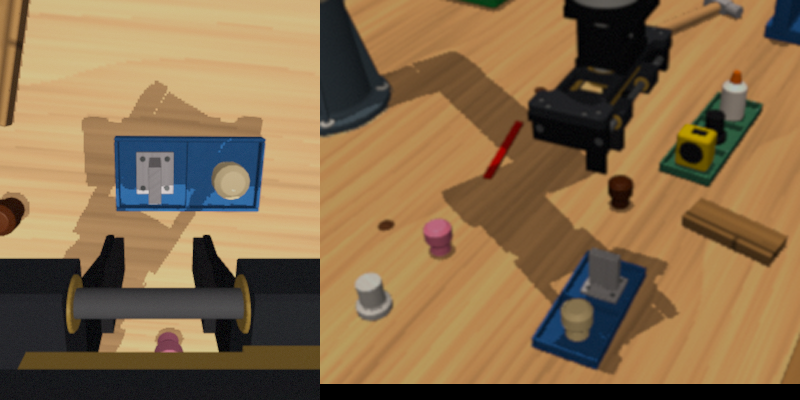

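The final pictures show the bracket (155,175) and beech knob (230,180) upright in separate blue pockets, and the three parts upright in the green tray. The walnut, pink and metal decoys are still standing. I'll hand in.

```bash
python3 -c "
from rig import bot
print(bot.hand_in())"
```

```text
the job is handed in; nothing more can be done
None
```

Both kits are made up and handed in: glue bottle, larger tape measure and black foot in the green tray, beech knob and T-bracket in the blue tray, all upright, one to a pocket, with the walnut and pink knobs, metal foot and small tape left standing; it took about 35 s of the 131 s.

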